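# Press a filter plunger home in its vial

### The job

Slide the yellow guard fully off the vial, take the green-headed filter plunger out of the rack, stand it in the mouth of the glass vial and let go of it before the red plug has been pushed down. Then press on the plunger's head from above, without slamming, until it has driven the red plug all the way to the bottom, and finally throw the red lever on the control box fully over to start the shaker. Leave the orange plunger in the rack and the glassware where it is.

Things in the scene. Friction and masses are not known exactly. Their poses are not given: they have to be found in the camera images.
- stand: dark steel fixed press stand, base 130 x 130 x 20 mm; origin under its centre, z up, the guard opens to its +y. A glass vial stands upright at its centre. Two steel rails (8 mm bars, tops 128 mm above the table) run along y at x = +-32 mm from y = -45 to +98 mm, joined by a cross bar at y = +98 mm
- vial_mouth (a point): centre of the vial's open mouth, 122 mm above the table; axes as the stand. Tube 18 mm outside, bore 14.4 mm, flared to 23 mm at the mouth over the top 14 mm
- plug (a joint): red sliding plug inside the vial (m): 0 = top of plug 42 mm below the mouth, grows as it is pushed down, 0.05 = at the bottom (top of plug 92 mm below the mouth). Starts between 0 and 0.012; it resists with about 4 N of friction and stays where it is left; the plunger's own weight does not move it
- guard (a joint): yellow guard plate sliding on the rails (m): 0 = closed over the vial, 0.07 = fully open, sliding along the stand's +y; starts between 0 and 0.012; about 2 N of friction, stays where it is left. Plate 72 x 50 x 4 mm, its top 133 mm above the table; it is pushed by its upright tab
- guard_tab (a point): middle of the top edge of the guard's upright tab, 166 mm above the table; tab 45 mm wide (x), 8 mm thick (y), 33 mm tall above the plate, standing at the plate's -y edge (the plate reaches 4 mm further to -y than the tab's centre); moves with the guard
- rack: fixed blue block 70 x 170 x 60 mm with three upright holes 13.5 mm wide, 55 mm deep, in a row along its y, 55 mm apart; origin under its centre. The two plungers stand in the two end holes (either way round), the middle hole is empty
- plunger: loose filter plunger, standing upright: white rod 12 mm in diameter and 95 mm long below a green cylindrical head 26 mm in diameter and 30 mm tall; 125 mm long overall, 40 to 85 g; origin at the centre of the rod's lower end, z up along the rod. In the rack its lower end is 5 mm above the table. With the plug at the bottom the head's underside is 3 mm above the vial's mouth
- plunger_tip (a point): centre of the lower end of the green plunger's rod
- plunger_top (a point): centre of the flat top of the green plunger's head, 125 mm from the rod's lower end
- spare: orange-headed plunger, otherwise the same; standing in the rack, to be left alone; origin at the centre of the rod's lower end
- control: fixed grey control box 110 x 150 x 50 mm with a small dark screen on its front and a red lever on top; origin under its centre; its x is the direction in which the lever is thrown (towards +x)
- lever (a joint): red lever (rad): 0 = off, leaning 0.5 rad to the box's -x; 1.0 = on, leaning 0.5 rad to +x; starts between 0 and 0.12; stays where it is left, moved by about 1 N at its tip
- lever_tip (a point): centre of the red ball (26 mm in diameter) at the tip of the lever, 80 mm from its hinge, which is 72 mm above the table over the middle of the control box; so 142 mm up at either end of the throw
- amber_bottle: loose amber glass bottle with white cap, 60 mm in diameter, 130 mm tall; origin under its centre; leave alone
- beaker: loose glass beaker 70 mm in diameter, 85 mm tall; origin under its centre; leave alone
- dish: loose blue ceramic dish 90 mm in diameter, 40 mm tall; origin under its centre; leave alone
Things that resemble listed ones, but are neither listed nor needed, are in the scene too. What is shaped like the control but purple is not meant.

How it is judged:
By the outcome, as a careful person would: the job done as asked, in the order asked, and still so for the second after the job is handed in, with the robot touching nothing.
It also fails if it takes over 72 s, if anything falls off the work surface, if the arm or the gripper's body presses on something with over 40 N, if the wrist force passes 120 N, or if a joint passes its speed limit or range.

### The arm

A 7-joint arm with a two-finger parallel gripper is mounted at the origin on the work surface. World frame = base frame: x ahead of the robot, y to its left, z up, the work surface at z = 0. Lengths are in m, angles in rad, forces in N, time in s.
With the tool pointing down it reaches from about 0.4 to 0.875 m from the base axis. Payload 19.3 kg.
Tool frame: the origin (TCP) lies on the centre line of the jaws, within the pads' length; the fingertips stand 14 mm ahead of it and the grasp point (between the pads) lies 5 mm behind it; z points along the fingers, y is the line along which they close (so a half turn about z gives the same grasp; the last joint's range is limited). The gripper opens to 85 mm and grips with 20 to 120 N. Pads are 22 mm wide; open, the fingers measure 114 mm over their backs; the gripper's body (76 mm by 85 mm) begins 54 mm behind the grasp point. The pads swing forward as they close: fully open they stand 13 mm farther back than shut.
Start: joints at [1.232, 0.521, -0.036, 1.599, 0.021, 1.021, -0.113], TCP at [0.166, -0.603, 0.245] pointing down, gripper open.
Joint ranges: [-2.91, 2.91], [-0.3, 2.13], [-1.5, 1.42], [0.17, 2.43], [-1.26, 4.41], [0.16, 1.93], [-2.52, 2.52]. Speed limits (rad/s): [1.89, 1.89, 2.39, 2.39, 3.01, 3.01, 3.01].

### API

Orientations are given as [roll, pitch, yaw] about the fixed x, y, z axes, in that order (R = Rz(yaw) Ry(pitch) Rx(roll)).
In Python, from workcell import bot, grab_frame, regions_of gives the robot as it stands. The module is installed in compiled form; this text tells all that it offers.
- The arm moves only by the tool play_rows, never from a script. Its argument "plan" is a list of rows, each a list of 3 entries, a list of its own where there are three numbers: the shift along the tool's x, y, z in units of 2.5 cm (1.0 is 2.5 cm), then the turn, a rotation vector about the tool's x, y, z in units of 0.15 rad (1.0 is 0.15 rad), then the closure, from -1 (fully open) to 1 (shut). In form: [[[tx, ty, tz], [rx, ry, rz], jaw], ...]. A call has 1 to 20 rows; each row shifts and turns the commanded pose from where the row before left it, along the tool's axes as they then stand; what a row does not reach is not made up. A row lasts 1/8 s, in which the tool goes at most 62.5 mm and 10.7 degrees, less where a joint would pass 70% of its speed; a pose out of reach is approached as far as the arm can. A call with a number of a shift or a turn outside -1 to 1 is refused whole. A call with a gripper value outside its range is refused whole. The fingers move at their own pace and stop on an object; "newtons" is the grip in N (left out, the last holds). Time passes only in rows, so rows that do not move let the fingers close. It gives the time, the measured TCP pose, the force, the opening and the grip force at its end, in the units of the state.
- bot.observe(): the state, without advancing time (a new reading comes with each control period).
- grab_frame(name): name is "side" or "top" or "wrist"; returns a dict with "pixels" (420x560x3 uint8, red, green, blue), "depth" (420x560 float32, m along the optical axis (not along the pixel's ray), 0 where there is no reading), "camera_matrix" (3x3 intrinsics, pixels), "distortion" ([k1, k2, p1, p2, k3] as OpenCV has them; the pictures are not rectified), "R" (3x3) and "t" (3): a world point X has camera coordinates R X + t. Camera axes: x right, y down, z forward; pixel columns grow to the right and rows downward; lengths in m; the calibration is good to about 2 mm. A picture is of the moment at which its call begins.
- bot.job_done(): hands the job in; it is judged then, once.
Trained networks look in the newest picture that a camera, given by its name, has taken for a name from the list of things; names that differ only in an ending like _2 or _b are one class to them, and where a whole thing is asked for, a point or a joint stands for the part that bears it (a point fixed in the world has none). Each returns a list of dicts, best first, with "p" (0 to 1); they miss things now and then, are a little off and sometimes report something else, mostly with a low value. They report only what shows in the picture. A call takes as long as a camera call. They do not tell look-alikes from the thing itself.
- regions_of(thing, camera): "mask" (420x560 bool, what is visible of it) and "box" ([left, top, right, bottom] in pixels, round what is visible of it).
The state is a dict: "clock": time; "qpos": joint angles; "qd": joint speeds; "joint_efforts": joint torques, N m; "position": TCP position; "tool_rot": TCP orientation; "force": force on the tool from outside, world axes, zero at the start; "moment": the same for the moment, N m; "grip_width": finger opening in m; "finger_force": force on a finger pad.
Only numpy, scipy, OpenCV 4.12 (cv2) and the standard library are available. Lean on these libraries where they do the work, as an engineer would, in place of code of your own. Each camera call takes 0.05 s, during which the arm holds its last target. There are 200 camera calls.

## Working session

There is one attempt and no reset: what is moved stays moved. The work goes in short steps, Python scripts to look and compute and a tool call to move; the robot and the scene stay as the last step left them, time stands still between calls to the robot, and variables do not carry over. Pictures are saved under pics/ and viewed, at most 10 in all, crops included, and the job is handed in when it is done.

Besides the shell and the picture viewer there is one more tool, called after "Call:" by a JSON object that holds its "method" and its "body". play_rows: Moves the arm, as the interface text tells. Its arguments: {"type":"object","properties":{"plan":{"type":"array"},"newtons":{"type":"number"}},"required":["plan"]}

```bash
mkdir -p pics; cat > h.py <<'E'
import numpy as np, cv2
from workcell import bot, grab_frame, regions_of
def cloud(f):
    d=f["depth"];v,u=np.mgrid[:420,:560]
    p=cv2.undistortPoints(np.stack([u,v],-1).reshape(-1,1,2).astype(np.float64),f["camera_matrix"],np.array(f["distortion"])).reshape(420,560,2)
    c=np.dstack([p[...,0]*d,p[...,1]*d,d])
    X=(c-np.array(f["t"]))@np.array(f["R"])
    X[d<=0]=np.nan
    return X
E
python3 - <<'E'
from h import *
s=bot.observe();print({k:np.round(v,3) for k,v in s.items()})
ims=[]
for c in ["top","side"]:
    f=grab_frame(c);cv2.imwrite(f"pics/{c}0.png",f["pixels"][...,::-1])
    X=cloud(f);np.save(c+"0.npy",X)
    print(c,"campos",np.round(-np.array(f["R"]).T@f["t"],3))
    for n in ["stand","guard","rack","plunger","spare","control","lever","amber_bottle","beaker","dish"]:
        for r in regions_of(n,c)[:4]:
            P=X[r["mask"]];P=P[~np.isnan(P[:,0])]
            if len(P): print(n,round(r["p"],2),np.round(r["box"]),"med",np.round(np.median(P,0),3),"lo",np.round(np.percentile(P,3,axis=0),3),"hi",np.round(np.percentile(P,97,axis=0),3))
E
```

```text
{'clock': np.float64(0.0), 'qpos': array([ 1.232,  0.522, -0.036,  1.6  ,  0.021,  1.021, -0.113]), 'qd': array([ 0.001, -0.   , -0.   ,  0.   , -0.001,  0.   , -0.001]), 'joint_efforts': array([-1.0000e-03, -9.2710e+01,  1.9790e+00, -3.6993e+01,  1.8000e-02,
        8.0000e-03,  0.0000e+00]), 'position': array([ 0.166, -0.602,  0.245]), 'tool_rot': array([-3.14 ,  0.   ,  0.269]), 'force': array([-0.543, -0.209, -0.337]), 'moment': array([ 0.028, -0.051, -0.015]), 'finger_force': np.float64(0.0), 'grip_width': np.float64(0.086)}
top campos [ 0.203 -0.018  1.493]
stand 0.61 [231. 187. 304. 241.] med [0.508 0.025 0.024] lo [ 0.458 -0.042  0.003] hi [0.576 0.114 0.141]
guard 0.82 [262. 191. 284. 222.] med [0.523 0.023 0.134] lo [ 0.49  -0.004  0.127] hi [0.558 0.051 0.168]
rack 0.59 [131. 197. 200. 237.] med [0.492 0.315 0.059] lo [0.456 0.235 0.004] hi [0.539 0.402 0.067]
plunger 0.71 [135. 203. 142. 216.] med [0.507 0.37  0.128] lo [0.497 0.36  0.064] hi [0.52  0.384 0.136]
spare 0.67 [174. 210. 186. 225.] med [0.488 0.263 0.128] lo [0.479 0.254 0.061] hi [0.5   0.273 0.135]
control 
[... 1963 characters left out ...]
  0.006] hi [ 0.295 -0.21   0.143]
lever 0.62 [444. 199. 472. 222.] med [ 0.212 -0.281  0.136] lo [ 0.193 -0.474 -0.   ] hi [ 0.275 -0.271  0.155]
lever 0.53 [328. 138. 341. 156.] med [ 0.618 -0.383  0.14 ] lo [ 0.604 -0.391  0.094] hi [ 0.643 -0.374  0.155]
amber_bottle 0.73 [122. 214. 153. 272.] med [0.719 0.223 0.068] lo [0.709 0.193 0.005] hi [0.745 0.244 0.13 ]
beaker 0.81 [248. 160. 274. 194.] med [ 0.743 -0.198  0.06 ] lo [ 0.723 -0.242  0.006] hi [ 0.787 -0.178  0.086]
dish 0.92 [187. 195. 217. 221.] med [ 0.785 -0.013  0.028] lo [ 0.73  -0.045  0.007] hi [0.811 0.034 0.042]
dish 0.48 [364. 169. 386. 193.] med [ 0.419 -0.281  0.141] lo [ 0.402 -0.476  0.002] hi [ 0.522 -0.27   0.156]
```

View pics/top0.png

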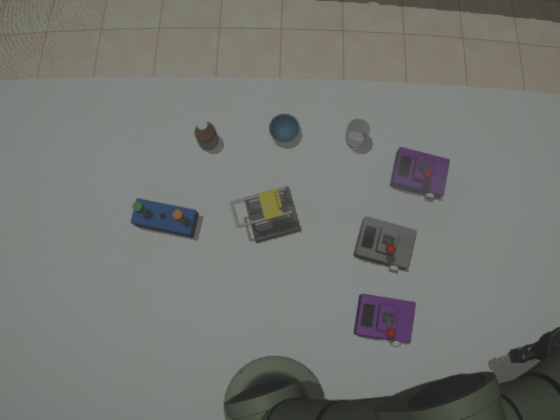

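View pics/side0.png

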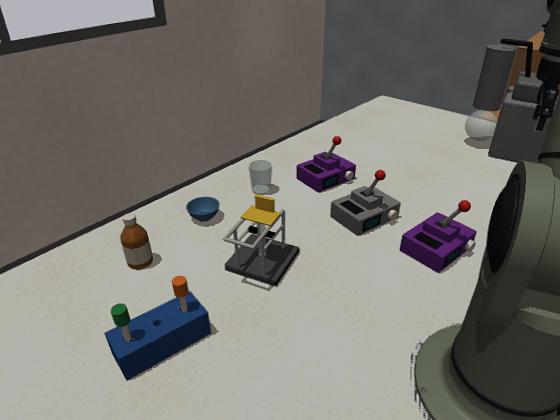

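Top view: green plunger head at (138,207), orange at (178,214), stand with yellow guard at (272,205), and rail cross bar to the left at (238,212). There are three lever boxes: purple at (420,172), grey at (386,243) and purple at (385,318). Only the grey one at (386,243) fits the description "grey control box". I'll confirm it in a crop and measure more exactly.

```bash
cat > m.py <<'E'
from h import *
def rect(P):
    (c,s,a)=cv2.minAreaRect(P[:,:2].astype(np.float32));return np.round(c,4),np.round(s,4),round(a,1)
def run(c,img,X):
    hsv=cv2.cvtColor(img,cv2.COLOR_BGR2HSV);H,S,V=[hsv[...,i].astype(int) for i in range(3)]
    z=X[...,2];x=X[...,0];y=X[...,1]
    def box(cx,cy,r): return (abs(x-cx)<r)&(abs(y-cy)<r)
    g=X[(H>45)&(H<80)&(S>100)&box(.507,.372,.04)]
    t=g[g[:,2]>.127];print(c,"green n",len(g),"top",np.round(t.mean(0),4),rect(t))
    o=X[(H<20)&(S>130)&box(.488,.263,.04)];t=o[o[:,2]>.127];print("orange top",np.round(t.mean(0),4),rect(t))
    yl=X[(H>18)&(H<35)&(S>120)&box(.523,.023,.07)]
    t=yl[(yl[:,2]>.129)&(yl[:,2]<.137)];print("plate",len(t),t[:,2].mean().round(4),rect(t))
    t=yl[(yl[:,2]>.158)];print("tabtop",len(t),np.round(t.mean(0),4),rect(t))
    b=X[(H>100)&(H<125)&(S>120)&box(.5,.318,.12)&(z>.055)&(z<.067)];print("rack top",len(b),rect(b),b[:,2].mean().round(4))
    st=X[box(.51,.02,.12)&(z>.014)&(z<.027)];print("base",len(st),rect(st))
    rl=X[box(.51,.04,.14)&(z>.118)&(z<.132)&(S<90)];print("rails",len(rl),rect(rl))
    k=X[box(.441,-.281,.1)&(z>.045)&(z<.056)];print("ctrl top",len(k),rect(k))
    r=X[((H<6)|(H>174))&(S>130)&box(.42,-.282,.05)&(z>.12)];print("ball",len(r),np.round(r.mean(0),4),np.round(r.max(0),4),np.round(r.min(0),4))
E
python3 - <<'E'
from m import *
for c in ["top","side"]: run(c,cv2.imread(f"pics/{c}0.png"),np.load(c+"0.npy"))
i=cv2.imread("pics/top0.png");a=cv2.resize(i[190:245,125:305],None,fx=4,fy=4,interpolation=2);b=cv2.resize(i[205:275,345:425],None,fx=4,fy=4,interpolation=2)
o=np.zeros((520,740,3),np.uint8);o[:220,:720]=a;o[230:510,:320]=b;cv2.imwrite("pics/crop1.png",o)
E
```

```text
top green n 46 top [0.5092 0.3729 0.1316] (array([0.5101, 0.3737]), array([0.0168, 0.0212]), 81.8)
orange top [0.4906 0.2645 0.1308] (array([0.4911, 0.2645]), array([0.0201, 0.0183]), 45.7)
plate 356 0.133 (array([0.523 , 0.0253]), array([0.0695, 0.0445]), 16.4)
tabtop 32 [0.5333 0.0057 0.1659] (array([0.5322, 0.0054]), array([0.0394, 0.005 ]), 17.2)
rack top 407 (array([0.4965, 0.3195]), array([0.1612, 0.0571]), 79.4) 0.0605
base 1172 (array([0.5233, 0.0217]), array([0.1318, 0.1297]), 16.9)
rails 306 (array([0.5165, 0.0479]), array([0.074 , 0.1499]), 17.1)
ctrl top 1502 (array([ 0.442 , -0.2879]), array([0.1512, 0.1193]), 75.3)
ball 44 [ 0.4133 -0.28    0.1551] [ 0.4221 -0.2721  0.1628] [ 0.4055 -0.2878  0.1482]
side green n 308 top [0.5077 0.3726 0.1302] (array([0.5082, 0.3727]), array([0.0242, 0.0232]), 39.3)
orange top [0.4897 0.2645 0.1298] (array([0.4903, 0.2645]), array([0.0227, 0.0249]), 53.3)
plate 444 0.1335 (array([0.5238, 0.0232]), array([0.072, 0.053]), 18.3)
tabtop 93 [0.5277 0.0052 0.1636] (array([0.5287, 0.0046]), array([0.0441, 0.0094]), 18.8)
rack top 2633 (array([0.4999, 0.3182]), array([0.1689, 0.0725]), 80.3) 0.0603
base 1753 (array([0.5239, 0.0233]), array([0.131 , 0.1318]), 17.1)
rails 386 (array([0.5162, 0.049 ]), array([0.0721, 0.1498]), 16.7)
ctrl top 922 (array([ 0.4463, -0.2902]), array([0.1558, 0.1127]), 75.1)
ball 83 [ 0.4105 -0.2761  0.1489] [ 0.4241 -0.2684  0.158 ] [ 0.4007 -0.2871  0.1371]
```

View pics/crop1.png

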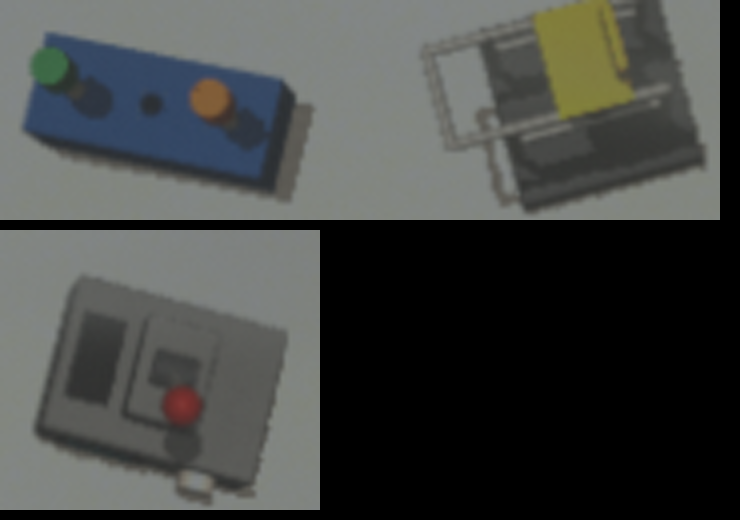

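The crop confirms it: the green plunger is in the rack's left end hole (crop 50,68), orange is at (210,100), and the grey box with its red lever is at (180,400). Stand fits at about (0.524, 0.023) with yaw 17°, and its rails and base agree. Next I move to behind the guard tab.

Call:
{"method": "play_rows", "body": {"plan": [[[0.5,-0.4,0],[0,0,-0.19],0],[[1,-0.8,0],[0,0,0],1],[[1,-0.8,0],[0,0,0],1],[[1,-0.8,0],[0,0,0],1],[[1,-0.8,0],[0,0,0],1],[[1,-0.8,0],[0,0,0],1],[[1,-0.8,0],[0,0,0],1],[[1,-0.8,0],[0,0,0],1],[[1,-0.8,0],[0,0,0],1],[[1,-0.8,0],[0,0,0],1],[[1,-0.8,0],[0,0,0],1],[[1,-0.8,0],[0,0,0],1],[[1,-0.8,0],[0,0,0],1],[[1,-0.8,0],[0,0,0],1],[[1,-0.8,0],[0,0,0],1],[[1,-0.8,0],[0,0,0],1],[[1,-0.8,0],[0,0,0],1],[[1,-0.8,0],[0,0,0],1],[[0.5,-0.5,0],[0,0,0],1],[[0,0,0],[0,0,0],1]], "newtons": 30}}

```text
clock: 3.6
position: [0.4904, -0.1233, 0.2453]
tool_rot: [-3.141, 0.0, 0.3]
force: [0.2, 0.5, -0.8]
grip_width: 0.0001
finger_force: 0.0
```

Call:
{"method": "play_rows", "body": {"plan": [[[0.8,-0.7,0],[0,0,0],1],[[0.8,-0.7,0],[0,0,0],1],[[0.8,-0.7,0],[0,0,0],1],[[0.6,-0.5,0],[0,0,0],1],[[0,0,0],[0,0,0],1],[[0,0,0],[0,0,0],1]]}}

```text
clock: 4.35
position: [0.5427, -0.0413, 0.2452]
tool_rot: [3.141, 0.001, 0.296]
force: [0.0, -0.8, 0.0]
grip_width: 0.0001
finger_force: 0.0
```

```bash
python3 - <<'E'
from m import *
f=grab_frame("wrist");cv2.imwrite("pics/w1.png",f["pixels"][...,::-1]);X=cloud(f);np.save("w1.npy",X)
print(bot.observe()["position"],-np.array(f["R"]).T@f["t"])
hsv=cv2.cvtColor(f["pixels"],cv2.COLOR_RGB2HSV);H,S=hsv[...,0],hsv[...,1]
yl=X[(H>18)&(H<35)&(S>120)]
t=yl[(yl[:,2]>.129)&(yl[:,2]<.137)];print("plate",len(t),rect(t) if len(t) else 0)
t=yl[(yl[:,2]>.160)];print("tab",len(t),rect(t) if len(t) else 0, t[:,2].max() if len(t) else 0)
E
```

```text
[ 0.54263482 -0.04140502  0.24527841] [ 0.60746251 -0.02202259  0.37302576]
plate 4583 (array([0.5248, 0.023 ]), array([0.0713, 0.0504]), 17.2)
tab 932 (array([ 0.5422, -0.0431]), array([0.0439, 0.1097]), 13.5) 0.33101638552697427
```

View pics/w1.png

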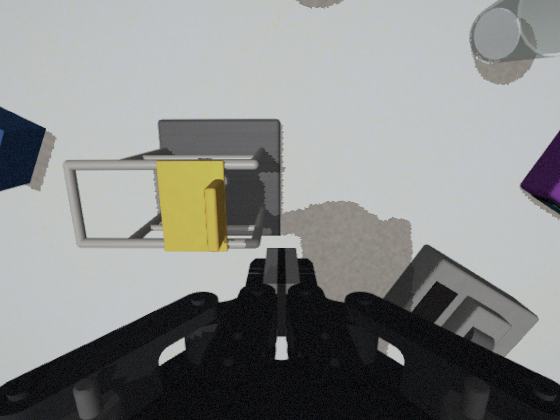

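Wrist view: plate at (195,205), its tab at (212,215), and the closed fingers at (282,300) in line with the tab and on its −y side. I lower and push.

Call:
{"method": "play_rows", "body": {"plan": [[[0,0,0.7],[0,0,0],1],[[0,0,0.9],[0,0,0],1],[[0,0,0.9],[0,0,0],1],[[0,0,0.9],[0,0,0],1],[[0,-0.4,0],[0,0,0],1],[[0,-0.4,0],[0,0,0],1],[[0,-0.2,0],[0,0,0],1],[[0,-0.2,0],[0,0,0],1],[[0,-0.3,0],[0,0,0],1],[[0,-0.3,0],[0,0,0],1],[[0,-0.3,0],[0,0,0],1],[[0,-0.3,0],[0,0,0],1],[[0,-0.3,0],[0,0,0],1],[[0,-0.3,0],[0,0,0],1],[[0,-0.3,0],[0,0,0],1],[[0,-0.3,0],[0,0,0],1]]}}

```text
clock: 6.4
position: [0.5166, 0.0462, 0.1603]
tool_rot: [-3.142, -0.0, 0.297]
force: [2.1, -2.2, 1.7]
grip_width: 0.0004
finger_force: 1.1
```

Call:
{"method": "play_rows", "body": {"plan": [[[0,-0.15,0],[0,0,0],1],[[0,-0.1,0],[0,0,0],1],[[0,0,0],[0,0,0],1]]}}

```text
clock: 6.78
position: [0.5147, 0.0519, 0.1602]
tool_rot: [-3.141, 0.0, 0.297]
force: [-0.5, 0.3, 0.3]
grip_width: -0.0
finger_force: 0.0
```

```bash
cat > g.py <<'E'
from m import *
for c in ["top","side"]:
    f=grab_frame(c);X=cloud(f)
    hsv=cv2.cvtColor(f["pixels"],cv2.COLOR_RGB2HSV);H,S=hsv[...,0],hsv[...,1]
    yl=X[(H>18)&(H<35)&(S>120)&(abs(X[...,0]-.51)<.1)&(abs(X[...,1]-.06)<.1)]
    t=yl[(yl[:,2]>.129)&(yl[:,2]<.137)];print(c,"plate",len(t),rect(t) if len(t) else 0)
E
python3 g.py
```

```text
top plate 62 (array([0.4858, 0.1031]), array([0.0434, 0.0121]), 20.5)
side plate 527 (array([0.5036, 0.09  ]), array([0.0719, 0.0516]), 17.5)
```

Call:
{"method": "play_rows", "body": {"plan": [[[0,-0.1,0],[0,0,0],1],[[0,-0.1,0],[0,0,0],1]]}}

```text
clock: 7.12
position: [0.5142, 0.0529, 0.1604]
tool_rot: [3.138, 0.0, 0.294]
force: [10.1, -31.1, 2.3]
grip_width: -0.0002
finger_force: 15.9
```

Guard is at its end stop (31 N, plate moved 70 mm). Back off, rise and go above the green plunger.

Call:
{"method": "play_rows", "body": {"plan": [[[0,0.5,0],[0,0,0],1],[[0,0,-0.8],[0,0,0],1],[[0,0,-1],[0,0,0],1],[[0,0,-1],[0,0,0],1],[[0,0,-1],[0,0,0],1],[[0.2,-0.7,0],[0,0,0],-1],[[0.27,-1,0],[0,0,0],-1],[[0.27,-1,0],[0,0,0],-1],[[0.27,-1,0],[0,0,0],-1],[[0.27,-1,0],[0,0,0],-1],[[0.27,-1,0],[0,0,0],-1],[[0.27,-1,0],[0,0,0],-1],[[0.27,-1,0],[0,0,0],-1],[[0.27,-1,0],[0,0,0],-1],[[0,0,0],[0,0,0],-1],[[0,0,0],[0,0,0],-1]]}}

```text
clock: 9.12
position: [0.5098, 0.2692, 0.2551]
tool_rot: [3.141, 0.001, 0.297]
force: [0.6, 0.9, -0.1]
grip_width: 0.0853
finger_force: 0.0
```

```bash
python3 - <<'E'
from m import *
print(bot.observe()["position"])
f=grab_frame("wrist");cv2.imwrite("pics/w2.png",f["pixels"][...,::-1]);X=cloud(f)
hsv=cv2.cvtColor(f["pixels"],cv2.COLOR_RGB2HSV);H,S=hsv[...,0],hsv[...,1]
g=X[(H>45)&(H<80)&(S>100)&(abs(X[...,2]-.13)<.005)];print(len(g))
if len(g):print(g.mean(0),cv2.minEnclosingCircle(g[:,:2].astype(np.float32)))
g=X[(H<20)&(S>130)&(abs(X[...,2]-.13)<.005)];print("or",len(g))
if len(g):print(g.mean(0),cv2.minEnclosingCircle(g[:,:2].astype(np.float32)))
E
python3 g.py
```

```text
[0.50982956 0.26916743 0.25511572]
835
[0.51053358 0.37154331 0.12899955] ((0.5100071430206299, 0.3718295097351074), 0.012841165997087955)
or 734
[0.49236663 0.26315903 0.12912793] ((0.5130537152290344, 0.1744184046983719), 0.10436338186264038)
top plate 379 (array([0.5032, 0.0895]), array([0.0702, 0.0477]), 16.4)
side plate 529 (array([0.5032, 0.0895]), array([0.0719, 0.0524]), 19.1)
```

View pics/w2.png

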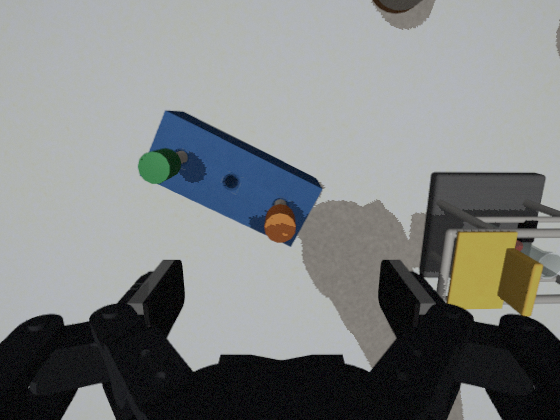

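Wrist view: green head at (155,167), orange at (280,225), guard open at (485,270). Measured green centre is about (0.509, 0.372), consistent across cameras. I move over it, lower and grip.

Call:
{"method": "play_rows", "body": {"plan": [[[0.2,-0.7,0],[0,0,0],-1],[[0.3,-1,0],[0,0,0],-1],[[0.3,-1,0],[0,0,0],-1],[[0.26,-0.85,0],[0,0,0],-1],[[0.1,-0.4,0],[0,0,0],-1],[[0,0,0.5],[0,0,0],-1],[[0,0,0.8],[0,0,0],-1],[[0,0,1],[0,0,0],-1],[[0,0,1],[0,0,0],-1],[[0,0,1],[0,0,0],-1],[[0,0,1],[0,0,0],-1],[[0,0,0.5],[0,0,0],-1],[[0,0,0],[0,0,0],-1],[[0,0,0],[0,0,0],-1]]}}

```text
clock: 11.02
position: [0.509, 0.3728, 0.1111]
tool_rot: [-3.141, -0.001, 0.297]
force: [0.2, 0.7, 0.1]
grip_width: 0.0853
finger_force: 0.0
```

Call:
{"method": "play_rows", "body": {"plan": [[[0,0,0],[0,0,0],0.2],[[0,0,0],[0,0,0],0.4],[[0,0,0],[0,0,0],1],[[0,0,0],[0,0,0],1],[[0,0,0],[0,0,0],1],[[0,0,0],[0,0,0],1],[[0,0,0],[0,0,0],1]], "newtons": 30}}

```text
clock: 11.9
position: [0.5088, 0.3728, 0.1105]
tool_rot: [-3.141, -0.0, 0.297]
force: [-0.0, -0.3, 4.7]
grip_width: 0.0253
finger_force: 29.5
```

Call:
{"method": "play_rows", "body": {"plan": [[[0,0,-0.4],[0,0,0],1],[[0,0,-0.8],[0,0,0],1],[[0,0,-1],[0,0,0],1],[[0,0,-1],[0,0,0],1],[[0,0,-1],[0,0,0],1],[[0,0,-1],[0,0,0],1],[[0,0,-1],[0,0,0],1],[[0,0,-0.8],[0,0,0],1],[[0,0,-0.3],[0,0,0],1],[[0,0,0],[0,0,0],1],[[0,0,0],[0,0,0],1]]}}

```text
clock: 13.28
position: [0.5084, 0.3725, 0.2921]
tool_rot: [3.141, 0.001, 0.297]
force: [-0.1, 0.2, -0.9]
grip_width: 0.0251
finger_force: 29.5
```

```bash
cat > p.py <<'E'
from m import *
s=bot.observe();print(np.round(s["position"],4),np.round(s["force"],2),s["grip_width"])
for c in ["side","top"]:
    f=grab_frame(c);X=cloud(f);np.save(c+"1.npy",X);cv2.imwrite(f"pics/{c}_tmp.png",f["pixels"][...,::-1])
    hsv=cv2.cvtColor(f["pixels"],cv2.COLOR_RGB2HSV);H,S=hsv[...,0],hsv[...,1]
    ok=(np.hypot(X[...,0]-s["position"][0],X[...,1]-s["position"][1])<.06)&(X[...,2]>.03)
    g=X[(H>45)&(H<80)&(S>100)&ok];print(c,"green",len(g),np.round(np.percentile(g,[2,50,98],axis=0),4).tolist() if len(g) else 0)
    r=X[((H<6)|(H>174))&(S>110)&(abs(X[...,0]-.524)<.04)&(abs(X[...,1]-.023)<.05)];print("red",len(r),np.round(np.percentile(r,[2,50,98],axis=0),4).tolist() if len(r) else 0)
E
python3 p.py; python3 - <<'E'
import cv2
a=cv2.imread("pics/side_tmp.png");cv2.imwrite("pics/side1.png",cv2.resize(a[60:360,80:330],None,fx=2,fy=2,interpolation=2))
E
```

```text
[0.5084 0.3725 0.2921] [-0.06  0.23 -0.95] 0.025147012857550482
side green 330 [[0.4929, 0.3593, 0.284], [0.4988, 0.3706, 0.3042], [0.5167, 0.381, 0.3218]]
red 0 0
top green 0 0
red 0 0
```

View pics/side1.png

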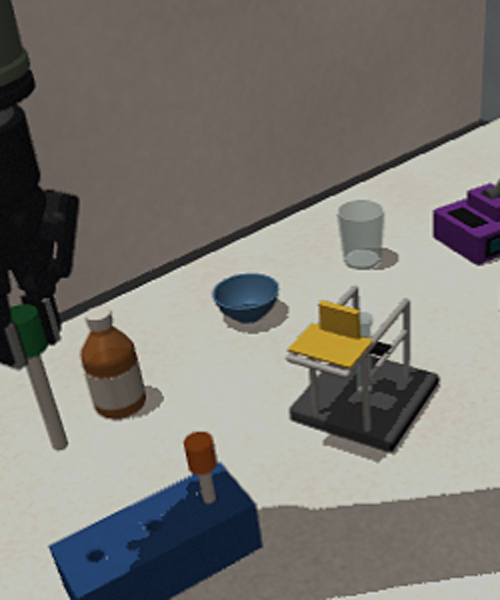

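The view shows the plunger held at (25,330), with its rod end at (62,445). Before insertion I check the rod's tilt from depth.

```bash
cat > ax.py <<'E'
from m import *
def axis(X,cam,p,zlo,zhi,R=.03):
    # fit a 6 mm-radius cylinder to the visible rod points
    from scipy.optimize import least_squares
    q=X.reshape(-1,3);q=q[(np.hypot(q[:,0]-p[0],q[:,1]-p[1])<R)&(q[:,2]>zlo)&(q[:,2]<zhi)]
    z0=(zlo+zhi)/2
    def res(v):
        c=np.stack([v[0]+v[2]*(q[:,2]-z0),v[1]+v[3]*(q[:,2]-z0)],1);return np.hypot(*(q[:,:2]-c).T)-.006
    m=np.median(q,0);d=(m-cam)[:2];d/=np.hypot(*d)
    s=least_squares(res,[*(m[:2]+.005*d),0,0],loss="soft_l1",f_scale=.002)
    return len(q),np.round(s.x,4),z0,np.round([q[:,2].min(),q[:,2].max()],4)
if __name__=="__main__":
    s=bot.observe()["position"];print(s)
    X=np.load("side1.npy");print(axis(X,np.array([0,.54,.626]),s,.17,.275))
    X=np.load("side0.npy");print("orange ref",axis(X,np.array([0,.54,.626]),[.4903,.2640],.066,.098))
E
python3 ax.py
```

```text
[0.50838112 0.37254409 0.29209764]
(402, array([ 0.5098,  0.3716, -0.0011,  0.0119]), 0.22250000000000003, array([0.1889, 0.2746]))
orange ref (70, array([ 0.4913,  0.2632, -0.0319,  0.0328]), 0.082, array([0.066 , 0.0931]))
```

Call:
{"method": "play_rows", "body": {"plan": [[[-0.1,0.4,0],[0,0,0],1],[[-0.21,0.8,0],[0,0,0],1],[[-0.26,1,0],[0,0,0],1],[[-0.26,1,0],[0,0,0],1],[[-0.26,1,0],[0,0,0],1],[[-0.26,1,0],[0,0,0],1],[[-0.26,1,0],[0,0,0],1],[[-0.26,1,0],[0,0,0],1],[[-0.26,1,0],[0,0,0],1],[[-0.26,1,0],[0,0,0],1],[[-0.26,1,0],[0,0,0],1],[[-0.26,1,0],[0,0,0],1],[[-0.26,1,0],[0,0,0],1],[[-0.21,0.82,0],[0,0,0],1],[[-0.13,0.5,0],[0,0,0],1],[[0,0,0],[0,0,0],1],[[0,0,0],[0,0,0],1]]}}

```text
clock: 15.5
position: [0.5236, 0.0245, 0.2928]
tool_rot: [-3.141, -0.0, 0.298]
force: [-0.1, 0.3, -0.2]
grip_width: 0.0251
finger_force: 29.5
```

```bash
python3 p.py; sed -i 's/,.17,.275)/,.192,.275)/' ax.py; python3 ax.py; python3 - <<'E'
from m import *
a=cv2.imread("pics/side_tmp.png");w=grab_frame("wrist")["pixels"][...,::-1]
o=np.zeros((420,800,3),np.uint8);o[:,:300]=cv2.resize(a[110:310,190:330],(294,420),interpolation=2)[:, :300] if 0 else cv2.resize(a[110:310,190:333],(300,420),interpolation=2)
o[:,310:800]=cv2.resize(w,(490,420));cv2.imwrite("pics/v3.png",o)
E
```

```text
[0.5236 0.0245 0.2928] [-0.08  0.32 -0.22] 0.025063217800324538
side green 81 [[0.5119, 0.0085, 0.2849], [0.5139, 0.0219, 0.302], [0.5264, 0.028, 0.3137]]
red 2 [[0.5184, 0.0098, 0.2921], [0.5294, 0.04, 0.4002], [0.5404, 0.0702, 0.5084]]
top green 0 0
red 0 0
[0.52363841 0.02462196 0.29279044]
(213, array([ 0.5254,  0.0241, -0.0045,  0.0008]), 0.2335, array([0.1925, 0.2747]))
orange ref (70, array([ 0.4913,  0.2632, -0.0319,  0.0328]), 0.082, array([0.066 , 0.0931]))
```

View pics/v3.png

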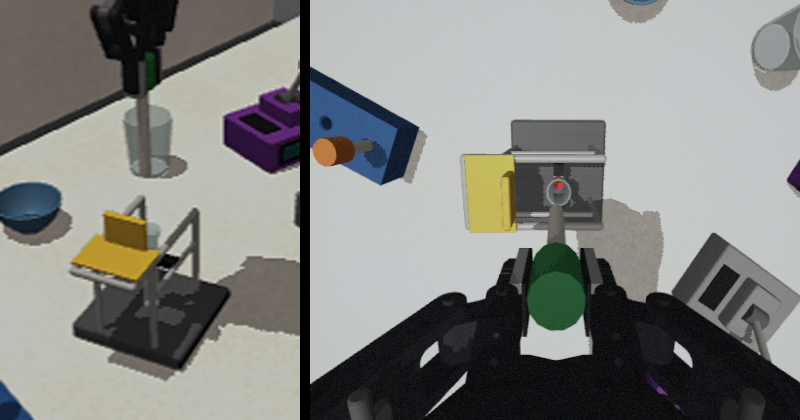

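The wrist half of the view shows the vial mouth ring at (558,190) with the red plug inside and the rod pointing at it. I measure the mouth and plug from wrist depth.

```bash
python3 - <<'E'
from m import *
from ax import axis
s=bot.observe()["position"];f=grab_frame("wrist");X=cloud(f);cam=-np.array(f["R"]).T@f["t"]
hsv=cv2.cvtColor(f["pixels"],cv2.COLOR_RGB2HSV);H,S=hsv[...,0],hsv[...,1]
near=np.hypot(X[...,0]-.524,X[...,1]-.023)<.05
r=X[((H<8)|(H>172))&(S>90)&near&(X[...,2]<.2)];print("red",len(r),np.round(np.percentile(r,[5,50,95],axis=0),4).tolist() if len(r) else 0)
m=X[(np.hypot(X[...,0]-.524,X[...,1]-.023)<.02)&(abs(X[...,2]-.119)<.006)];print("mouth",len(m),np.round(m.mean(0),4) if len(m) else 0,cv2.minEnclosingCircle(m[:,:2].astype(np.float32)) if len(m)>3 else 0)
print("rod",axis(X,cam,s,.188,.275))
p=X[near&(X[...,2]>.175)&(X[...,2]<.2)];print("tipz",len(p),np.round(np.percentile(p,[2,50],axis=0),4).tolist() if len(p) else 0)
E
```

```text
red 91 [[0.5187, 0.0163, 0.0747], [0.5234, 0.0216, 0.0764], [0.5338, 0.0275, 0.1157]]
mouth 328 [0.5238 0.021  0.1189] ((0.524835467338562, 0.02119496278464794), 0.013202805072069168)
rod (690, array([ 5.245e-01,  2.400e-02, -1.000e-04,  1.200e-03]), 0.2315, array([0.1884, 0.2652]))
tipz 66 [[0.5255, 0.0195, 0.1886], [0.5297, 0.0257, 0.1947]]
```

Call:
{"method": "play_rows", "body": {"plan": [[[-0.04,0.07,0.4],[0,0,0],1],[[0,0,0.6],[0,0,0],1],[[0,0,0.6],[0,0,0],1],[[0,0,0.5],[0,0,0],1],[[0,0,0.3],[0,0,0],1],[[0,0,0.3],[0,0,0],1],[[0,0,0.3],[0,0,0],1],[[0,0,0],[0,0,0],1]]}}

```text
clock: 16.7
position: [0.5231, 0.0218, 0.2174]
tool_rot: [-3.141, 0.001, 0.297]
force: [-1.1, 0.6, -0.7]
grip_width: 0.0252
finger_force: 29.5
```

Call:
{"method": "play_rows", "body": {"plan": [[[0,0,0.2],[0,0,0],1],[[0,0,0.2],[0,0,0],1],[[0,0,0.2],[0,0,0],1],[[0,0,0.2],[0,0,0],1],[[0,0,0],[0,0,0],1]]}}

```text
clock: 17.32
position: [0.5231, 0.0219, 0.1974]
tool_rot: [-3.141, 0.001, 0.297]
force: [-0.0, -0.0, 0.4]
grip_width: 0.0253
finger_force: 29.5
```

Call:
{"method": "play_rows", "body": {"plan": [[[0,0,0.15],[0,0,0],1],[[0,0,0.15],[0,0,0],1],[[0,0,0.08],[0,0,0],1],[[0,0,0],[0,0,0],1]]}}

```text
clock: 17.82
position: [0.5232, 0.0219, 0.1882]
tool_rot: [-3.142, 0.0, 0.297]
force: [-0.2, -0.1, -0.4]
grip_width: 0.0253
finger_force: 29.5
```

```bash
python3 - <<'E'
from workcell import bot
import numpy as np
s=bot.observe();print(np.round(s["position"],4),np.round(s["force"],2))
E
```

```text
[0.5232 0.0219 0.1882] [-0.23 -0.1  -0.44]
```

Call:
{"method": "play_rows", "body": {"plan": [[[0,0,0.08],[0,0,0],1],[[0,0,0],[0,0,0],1]]}}

```text
clock: 18.08
position: [0.5232, 0.0219, 0.1862]
tool_rot: [-3.142, 0.0, 0.297]
force: [0.4, -0.5, -1.3]
grip_width: 0.0253
finger_force: 29.5
```

Call:
{"method": "play_rows", "body": {"plan": [[[0,0,0.06],[0,0,0],1],[[0,0,0],[0,0,0],1]]}}

```text
clock: 18.32
position: [0.5232, 0.0218, 0.1847]
tool_rot: [-3.142, 0.0, 0.297]
force: [0.5, 0.6, -0.3]
grip_width: 0.0253
finger_force: 29.5
```

Call:
{"method": "play_rows", "body": {"plan": [[[0,0,0],[0,0,0],0.3],[[0,0,0],[0,0,0],0.1],[[0,0,0],[0,0,0],0.1],[[0,0,0],[0,0,0],0.1]]}}

```text
clock: 18.82
position: [0.5233, 0.0219, 0.1848]
tool_rot: [-3.142, -0.0, 0.297]
force: [-0.9, 0.1, 0.6]
grip_width: 0.0382
finger_force: 0.0
```

Call:
{"method": "play_rows", "body": {"plan": [[[0,0,-0.4],[0,0,0],0.1],[[0,0,-0.8],[0,0,0],0.1],[[0,0,-0.8],[0,0,0],0.1],[[0,0,-0.5],[0,0,0],0.1],[[0,0,0],[0,0,0],0.1],[[0,0,0],[0,0,0],0.1]]}}

```text
clock: 19.58
position: [0.523, 0.0219, 0.2468]
tool_rot: [-3.141, 0.001, 0.297]
force: [-0.2, -0.3, 0.2]
grip_width: 0.0385
finger_force: 0.0
```

```bash
python3 - <<'E'
from m import *
s=bot.observe();print(np.round(s["position"],4),np.round(s["force"],2),s["grip_width"])
for c in ["side","wrist"]:
    f=grab_frame(c);X=cloud(f);cv2.imwrite(f"pics/{c}_4.png",f["pixels"][...,::-1])
    hsv=cv2.cvtColor(f["pixels"],cv2.COLOR_RGB2HSV);H,S=hsv[...,0],hsv[...,1]
    n=np.hypot(X[...,0]-.524,X[...,1]-.022)<.05
    g=X[(H>45)&(H<80)&(S>100)&n];print(c,len(g),np.round(np.percentile(g,[2,50,98],axis=0),4).tolist() if len(g) else 0)
    t=g[g[:,2]>np.percentile(g[:,2],98)-.003];print("top",len(t),np.round(t.mean(0),4),cv2.minEnclosingCircle(t[:,:2].astype(np.float32)))
E
```

```text
[0.523  0.0219 0.2468] [-0.16 -0.3   0.2 ] 0.0385182057798188
side 187 [[0.5115, 0.0119, 0.1741], [0.5179, 0.0279, 0.1939], [0.5341, 0.0347, 0.2031]]
top 66 [0.5233 0.0228 0.2019] ((0.5244969725608826, 0.022159608080983162), 0.012901281006634235)
wrist 2887 [[0.5091, -0.0231, 0.1768], [0.5303, 0.0223, 0.201], [0.5467, 0.0664, 0.3298]]
top 119 [0.5425 0.0247 0.3296] ((0.5414186716079712, 0.027063775807619095), 0.020127838477492332)
```

View pics/wrist_4.png

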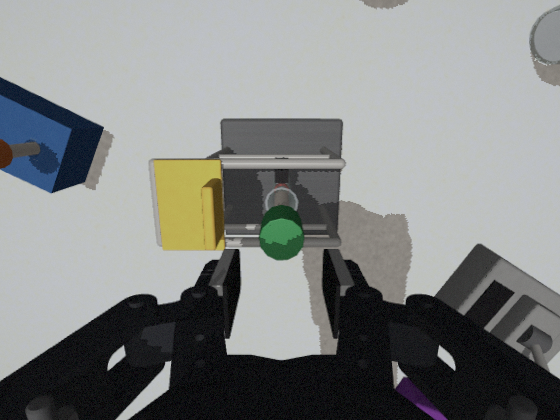

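Wrist view: the plunger stands free in the vial, head at (281,233), with the fingers clear on both sides. Its top is at 0.202, so the tip is at 0.077, which is the plug's measured starting height; the plug has not moved. I close the jaws and touch down gently.

Call:
{"method": "play_rows", "body": {"plan": [[[0,0,0],[0,0,0],1],[[0,0,0],[0,0,0],1],[[0,0,0],[0,0,0],1],[[0,0,0.3],[0,0,0],1],[[0,0,0.4],[0,0,0],1],[[0,0,0.2],[0,0,0],1],[[0,0,0.1],[0,0,0],1],[[0,0,0.1],[0,0,0],1],[[0,0,0.1],[0,0,0],1],[[0,0,0.1],[0,0,0],1],[[0,0,0.1],[0,0,0],1],[[0,0,0],[0,0,0],1]]}}

```text
clock: 21.18
position: [0.5232, 0.0219, 0.2122]
tool_rot: [-3.142, 0.0, 0.297]
force: [0.6, 0.2, -1.3]
grip_width: 0.0001
finger_force: 0.0
```

Call:
{"method": "play_rows", "body": {"plan": [[[0,0,0.1],[0,0,0],1],[[0,0,0.1],[0,0,0],1]]}}

```text
clock: 21.42
position: [0.5234, 0.0219, 0.2073]
tool_rot: [3.142, -0.0, 0.297]
force: [-0.1, 0.7, 3.5]
grip_width: -0.0002
finger_force: 1.8
```

Call:
{"method": "play_rows", "body": {"plan": [[[0,0,0.12],[0,0,0],1],[[0,0,0.12],[0,0,0],1],[[0,0,0.12],[0,0,0],1],[[0,0,0.12],[0,0,0],1],[[0,0,0.12],[0,0,0],1],[[0,0,0.12],[0,0,0],1],[[0,0,0.12],[0,0,0],1],[[0,0,0.12],[0,0,0],1]]}}

```text
clock: 22.42
position: [0.5233, 0.0219, 0.1831]
tool_rot: [-3.142, -0.0, 0.297]
force: [0.0, -0.3, 3.1]
grip_width: 0.0003
finger_force: 1.8
```

Call:
{"method": "play_rows", "body": {"plan": [[[0,0,0.12],[0,0,0],1],[[0,0,0.12],[0,0,0],1],[[0,0,0.12],[0,0,0],1],[[0,0,0.1],[0,0,0],1]]}}

```text
clock: 22.92
position: [0.5232, 0.0219, 0.1716]
tool_rot: [-3.142, 0.0, 0.297]
force: [1.1, 0.4, 3.9]
grip_width: 0.0004
finger_force: 1.8
```

Call:
{"method": "play_rows", "body": {"plan": [[[0,0,0.05],[0,0,0],1],[[0,0,0.04],[0,0,0],1],[[0,0,0.04],[0,0,0],1]]}}

```text
clock: 23.3
position: [0.5236, 0.0219, 0.1688]
tool_rot: [3.141, -0.001, 0.297]
force: [0.3, 0.3, 15.3]
grip_width: 0.0
finger_force: 8.2
```

Call:
{"method": "play_rows", "body": {"plan": [[[0,0,0.03],[0,0,0],1],[[0,0,0],[0,0,0],1]]}}

```text
clock: 23.55
position: [0.5242, 0.022, 0.1688]
tool_rot: [3.141, -0.002, 0.297]
force: [0.2, -0.2, 17.5]
grip_width: 0.0001
finger_force: 8.5
```

Plug is at the bottom: 17 N at TCP z 0.1688, so the head top is at 0.155 as expected. I rise and move to the grey box, turning the tool's x along the throw.

Call:
{"method": "play_rows", "body": {"plan": [[[0,0,-0.5],[0,0,0],1],[[0,0,-1],[0,0,0],1],[[0,0,-1],[0,0,0],1],[[0,0,-0.8],[0,0,0],1],[[-0.6,0.5,0],[0,0,0],1],[[-1,0.94,0],[0,0,0],1],[[-1,0.94,0],[0,0,0],1],[[-1,0.94,0],[0,0,0],1],[[-1,0.94,0],[0,0,0],1],[[-1,0.94,0],[0,0,0],1],[[-1,0.94,0],[0,0,0],1],[[-1,0.94,0],[0,0,0],1],[[-1,0.94,0],[0,0,0],1],[[-1,0.94,0],[0,0,0.8],1],[[0,0,0],[0,0,1],1],[[0,0,0],[0,0,1],1],[[0,0,0],[0,0,0.9],1],[[0,0,0],[0,0,0],1],[[0,0,0],[0,0,0],1]]}}

```text
clock: 25.92
position: [0.3589, -0.2627, 0.2501]
tool_rot: [-3.142, 0.001, -0.255]
force: [-0.1, -0.7, 0.0]
grip_width: -0.0001
finger_force: 0.0
```

```bash
cat > l.py <<'E'
from m import *
from scipy.optimize import least_squares
s=bot.observe();print(np.round(s["position"],4),np.round(s["tool_rot"],3))
for c in ["wrist","side","top"]:
    f=grab_frame(c);X=cloud(f);cv2.imwrite(f"pics/{c}_5.png",f["pixels"][...,::-1])
    hsv=cv2.cvtColor(f["pixels"],cv2.COLOR_RGB2HSV);H,S=hsv[...,0],hsv[...,1]
    r=X[((H<6)|(H>174))&(S>130)&(abs(X[...,0]-.43)<.08)&(abs(X[...,1]+.285)<.06)&(X[...,2]>.12)]
    cam=-np.array(f["R"]).T@f["t"]
    if len(r)>20:
        m=np.median(r,0);d=(m-cam)/np.linalg.norm(m-cam)
        q=least_squares(lambda v:np.linalg.norm(r-v,axis=1)-.013,m+.01*d,loss="soft_l1",f_scale=.002).x
        print(c,"ball",len(r),np.round(q,4))
    else: print(c,"ball",len(r))
    k=X[(abs(X[...,0]-.443)<.09)&(abs(X[...,1]+.288)<.09)&(abs(X[...,2]-.05)<.004)]
    if len(k)>50: print("box",len(k),rect(k))
    g=X[(H>45)&(H<80)&(S>100)&(abs(X[...,0]-.524)<.03)&(abs(X[...,1]-.023)<.03)]
    if len(g)>5: print("green top z",np.round(np.percentile(g[:,2],95),4))
E
python3 l.py
```

```text
[ 0.3589 -0.2627  0.2501] [-3.142e+00  1.000e-03 -2.550e-01]
wrist ball 1120 [ 0.4136 -0.2828  0.1434]
box 13421 (array([ 0.4476, -0.2914]), array([0.1501, 0.1099]), 76.0)
side ball 83 [ 0.4139 -0.2837  0.1445]
box 871 (array([ 0.4463, -0.2896]), array([0.1546, 0.1113]), 75.4)
green top z 0.1562
top ball 0
box 589 (array([ 0.455, -0.255]), array([0.0808, 0.1114]), 75.2)
```

View pics/wrist_5.png

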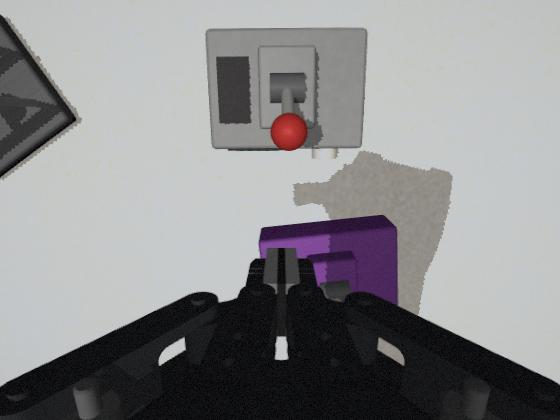

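Wrist view: grey box at (287,88), red ball at (289,131), closed fingers at (282,265) behind it. Ball centre is 34 mm to the −x side, lever at about 0.06 rad. I lower and push.

Call:
{"method": "play_rows", "body": {"plan": [[[0,0.2,0.6],[0,0,0],1],[[0,0,0.9],[0,0,0],1],[[0,0,0.9],[0,0,0],1],[[0,0,0.9],[0,0,0],1],[[0,0,0.86],[0,0,0],1],[[0.4,0,0],[0,0,0],1],[[0.5,0,0],[0,0,0],1],[[0.2,0,0],[0,0,0],1],[[0.2,0,0],[0,0,0],1],[[0.3,0,0],[0,0,0],1],[[0.3,0,0],[0,0,0],1],[[0.3,0,0],[0,0,0],1],[[0.3,0,0],[0,0,0],1],[[0.3,0,0],[0,0,0],1],[[0.3,0,0],[0,0,0],1],[[0.3,0,0],[0,0,0],1],[[0.3,0,0],[0,0,0],1],[[0.2,0,0],[0,0,0],1]]}}

```text
clock: 28.32
position: [0.4528, -0.2924, 0.1462]
tool_rot: [-3.142, 0.0, -0.258]
force: [-1.1, 0.2, -1.0]
grip_width: 0.0002
finger_force: 0.5
```

Call:
{"method": "play_rows", "body": {"plan": [[[0.15,0,0],[0,0,0],1],[[0.1,0,0],[0,0,0],1],[[0.1,0,0],[0,0,0],1]]}}

```text
clock: 28.7
position: [0.4609, -0.2945, 0.1463]
tool_rot: [-3.142, 0.0, -0.258]
force: [-1.3, 0.9, -0.1]
grip_width: 0.0001
finger_force: 0.5
```

Call:
{"method": "play_rows", "body": {"plan": [[[0.08,0,0],[0,0,0],1],[[0.08,0,0],[0,0,0],1]]}}

```text
clock: 28.95
position: [0.4623, -0.295, 0.1459]
tool_rot: [-3.141, 0.006, -0.258]
force: [-21.8, 7.6, 13.3]
grip_width: 0.0001
finger_force: 11.6
```

Call:
{"method": "play_rows", "body": {"plan": [[[0.06,0,0],[0,0,0],1],[[0,0,0],[0,0,0],1]]}}

```text
clock: 29.2
position: [0.4624, -0.295, 0.1458]
tool_rot: [-3.141, 0.008, -0.259]
force: [-25.4, 9.2, 17.2]
grip_width: -0.0
finger_force: 13.3
```

The lever is at its stop (25 N). I back off, rise and check.

Call:
{"method": "play_rows", "body": {"plan": [[[-0.5,0,0],[0,0,0],1],[[-0.9,0,0],[0,0,0],1],[[-0.9,0,0],[0,0,0],1],[[-0.3,0,-0.9],[0,0,0],1],[[0,0,-1],[0,0,0],1],[[0,0,-1],[0,0,0],1],[[0,0,-1],[0,0,0],1],[[0,0,0],[0,0,0],1],[[0,0,0],[0,0,0],1]]}}

```text
clock: 30.32
position: [0.4032, -0.2793, 0.2434]
tool_rot: [-3.142, -0.0, -0.258]
force: [-0.3, -0.7, 0.8]
grip_width: 0.0002
finger_force: 0.0
```

```bash
python3 l.py; python3 g.py; python3 - <<'E'
import cv2,numpy as np
a=cv2.imread("pics/side_5.png");w=cv2.imread("pics/wrist_5.png")
o=np.zeros((420,800,3),np.uint8);o[:,:395]=cv2.resize(a[120:400,100:363],(395,420),interpolation=2);o[:300,400:]=cv2.resize(w,(400,300));cv2.imwrite("pics/fin.png",o)
E
```

```text
[ 0.4032 -0.2793  0.2434] [-3.142 -0.    -0.258]
wrist ball 1247 [ 0.4845 -0.3008  0.1413]
box 12299 (array([ 0.4475, -0.2913]), array([0.1496, 0.1095]), 75.8)
side ball 66 [ 0.4851 -0.3011  0.1435]
box 874 (array([ 0.4464, -0.2901]), array([0.1533, 0.111 ]), 75.2)
green top z 0.1563
top ball 0
box 681 (array([ 0.4535, -0.2585]), array([0.0878, 0.112 ]), 76.0)
top plate 363 (array([0.5029, 0.0905]), array([0.0698, 0.0462]), 18.8)
side plate 531 (array([0.5042, 0.0887]), array([0.0717, 0.052 ]), 16.7)
```

View pics/fin.png

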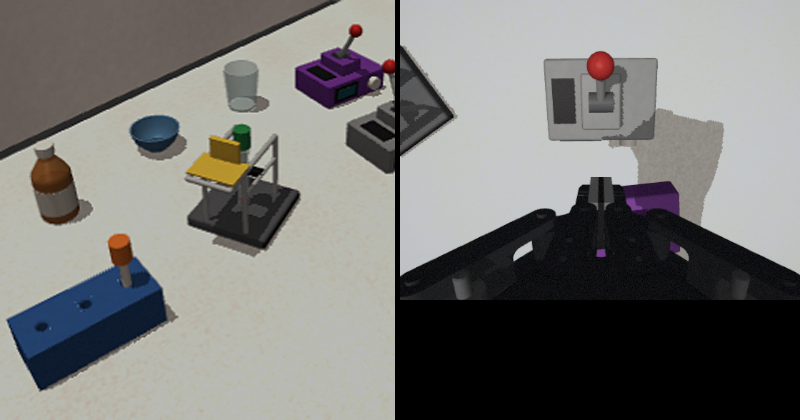

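The final view shows the lever thrown over at (600,66), its ball 39 mm to the +x side. The plunger is seated in the vial at (241,138), the guard is open at (218,165), and the orange plunger is still in the rack at (120,250).

```bash
python3 -c "
from workcell import bot
print(bot.job_done())"
```

```text
the job is handed in; nothing more can be done
None
```

The job is handed in at about 30 s on the robot clock (limit 72 s): guard fully open, green plunger pressed until the red plug reached the bottom, grey box's lever fully over, and nothing else touched; the hand-in call returned no verdict.

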